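Make up two supper kits on the microwave cart

ROBOT

A 6-joint arm with a two-finger parallel gripper is mounted at the origin on the work surface. World frame = base frame: x ahead of the robot, y to its left, z up, the work surface at z = 0. Lengths are in mm, angles in degrees, forces in N, time in s.
With the tool pointing down it reaches from about 300 to 850 mm from the base axis. Payload 4.2 kg.
Tool frame: the origin (TCP) lies midway between the tips of the shut fingers; the grasp point (between the pads) lies 19 mm behind it; z points along the fingers, y is the line along which they close (so a half turn about z gives the same grasp; the last joint's range is limited). The gripper opens to 91 mm and grips with 3 to 60 N. Pads are 32 mm wide; open, the fingers measure 118 mm over their backs; the gripper's body (76 mm by 178 mm) begins 60 mm behind the grasp point.
Start: joints at [62.395, 18.312, 89.639, -0, 72.044, -1.146], TCP at [256.202, 514.785, 213.976] pointing down, gripper open.
Joint ranges: [-177.97, 177.97], [-48.28, 115.42], [12.27, 149.76], [-77.06, 257.06], [2.81, 150.46], [-146.56, 146.56]. Speed limits (degrees/s): [147.25, 147.25, 180, 180, 180, 180].

INTERFACE

Orientations are given as [roll, pitch, yaw] about the fixed x, y, z axes, in that order (R = Rz(yaw) Ry(pitch) Rx(roll)).
In Python, from workcell import env gives the robot as it stands.
- The arm moves only by the shell command python3 -m jog 'ROWS' [FORCE]. ROWS is a JSON object of lists of equal length, an entry for each row: "jaw": the finger opening in mm, from 0 to 91.2; "slide": the shift along the tool's x, y, z in units of 30 mm (1.0 is 30 mm), a list of three; "spin": the turn about the tool's z in units of 8 degrees (1.0 is 8 degrees). In form: {"jaw": [jaw, ...], "slide": [[dx, dy, dz], ...], "spin": [spin, ...]}. A call has 1 to 10 rows; each row shifts and turns the commanded pose from where the row before left it, along the tool's axes as they then stand; what a row does not reach is not made up. A row lasts 1/10 s, in which the tool goes at most 50 mm and 8.59 degrees, less where a joint would pass 70% of its speed; a pose out of reach is approached as far as the arm can. A call is refused whole if a number of a shift passes 1 or a number of a turn 1, either way. A call with a gripper value outside its range is refused whole. The fingers move at their own pace and stop on an object; FORCE is the grip in N (left out, the last holds). Time passes only in rows, so rows that do not move let the fingers close. It gives the time, the measured TCP pose, the force, the opening and the grip force at its end, in the units of the state.
- env.state(): the state, without advancing time (a new reading comes with each control period).
- env.grab_frame(name): name is "side" or "top"; returns the picture (400x640x3 uint8, red, green, blue); there is no depth.
- env.camera_model(name): a dict with "fx", "fy", "cx", "cy" (pixels), "camera_from_world" (4x4, takes a point from world to camera coordinates). Camera axes: x right, y up, looking along -z (the intrinsics and any distortion apply to the point x, -y, -z); pixel columns grow to the right and rows downward; lengths in mm; the calibration is good to about 2 mm. A picture is of the moment at which its call begins. camera_model takes no time and is no camera call.
- env.job_done(): hands the job in; it is judged then, once.
The state is a dict: "time_s": time; "qpos": joint angles; "qvel": joint speeds; "effort": joint torques, N m; "ee_pos": TCP position; "ee_rot": TCP orientation; "force": force on the tool from outside, world axes, zero at the start; "torque": the same for the moment, N m; "gripper_width": finger opening in mm; "gripper_force": force on a finger pad.
Only numpy, scipy, OpenCV 4.12 (cv2) and the standard library are available. Lean on these libraries where they do the work, as an engineer would, in place of code of your own. Each camera call takes 0.05 s, during which the arm holds its last target. There are 200 camera calls.

TASK

Make up the two supper kits from the things on the cart. Wide tray: stand the low ramekin upright in the middle of the round trivet, then put the domed cover over it so that its rim sits flat on the trivet and centred, and lay the spoon centred along this tray's cork strip; narrow tray: stand the tall beaker upright in the middle of the round cork disc and lay the fork centred along that tray's cork strip (either end may point forward). Leave the salt shaker and the spice tin where they stand, and let go of everything.

Things in the scene. Friction and masses are not known exactly. Their poses are not given: they have to be found in the camera images.
- wide_tray: the larger low wooden tray, 220 (x) by 230 mm (y), fixed, left or right of the work area. Origin: centre of its underside, z up. Floor at z = 6 mm, rim 5 mm thick and 10 mm high. On it a round dark silicone trivet 130 mm across, centre x = 0, y = +35 mm, flat top z = 14 mm, and a cutlery strip of cork, 170 mm (x) by 44 mm, centre x = 0, y = -70 mm, top z = 8 mm.
- narrow_tray: the smaller low wooden tray, 220 (x) by 160 mm (y), fixed, on the other side. Origin: centre of its underside, z up. Floor at z = 6 mm, rim 5 mm thick and 10 mm high. On it a round cork disc 84 mm across, centre x = 0, y = +30 mm, top z = 8 mm, and a cutlery strip of cork, 170 mm (x) by 44 mm, centre x = 0, y = -45 mm, top z = 8 mm.
- ramekin: low open white ceramic ramekin, round, 66 mm outside diameter, 38 mm high, wall 5 mm, about 0.18 kg, standing upright. Origin: centre of its underside; z up along its axis.
- beaker: tall open white ceramic beaker without handle, round, 56 mm outside diameter, 64 mm high, wall 4.5 mm, about 0.17 kg, standing upright. Origin: centre of its underside; z up along its axis.
- cover: small domed white plastic microwave cover, hollow, open below, 110 mm across at the rim, wall 4 mm (inside 102 mm across, 42 mm high, narrowing in the top 14 mm), about 0.10 kg, rim down. A round grey knob 24 mm across stands on its flat top, from z = 46 to 66 mm. Origin: centre of the rim plane (underside), z up along its axis.
- spoon: stainless spoon, lying flat, 150 mm long, 7 mm thick. Origin: on the underside at mid-length; +x runs along it towards the head, z up. The straight handle, 14 mm wide and 7 mm thick, spans x = -75 to +37 mm, so it can be gripped across y at the origin (the centre of mass is within 15 mm of it); the head is a round dish 39 mm across and 9 mm high.
- fork: stainless fork, lying flat, 150 mm long, 7 mm thick. Origin: on the underside at mid-length; +x runs along it towards the head, z up. The straight handle, 14 mm wide and 7 mm thick, spans x = -75 to +37 mm, so it can be gripped across y at the origin (the centre of mass is within 15 mm of it); the head is 24 mm wide with four tines.
- salt: bystander: salt shaker, round, clear with a steel cap, 38 mm across, 58 mm high, loose. Origin: centre of its underside.
- tin: bystander: square white spice tin with black cap, 34 by 34 mm, 63 mm high, loose. Origin: centre of its underside.
Not all that is in view belongs to the job. Leave any orange or purple look-alike of the spoon alone.

How it is judged (in metres and radians):
On the way, in this order (a step that is already met when the one before it is completed fails the run):
1. the ramekin stands released in the middle of the trivet, before it is covered (x of ramekin in the frame of wide_tray between -0.013 and 0.013 m and y of ramekin in the frame of wide_tray between 0.022 and 0.048 m and z of ramekin in the frame of wide_tray between 0.009 and 0.019 m and contact force between the fingers and ramekin below 0.3 N and linear speed of ramekin below 0.02 m/s and angular speed of ramekin below 0.2 rad/s and angle between ramekin's own z axis and vertical below 0.12 rad and horizontal distance between cover and ramekin above 0.07 m), for 0.2 s.
2. the cover sits flat on the trivet over the ramekin, released (x of ramekin in the frame of wide_tray between -0.013 and 0.013 m and y of ramekin in the frame of wide_tray between 0.022 and 0.048 m and z of ramekin in the frame of wide_tray between 0.009 and 0.019 m and contact force between the fingers and ramekin below 0.3 N and linear speed of each of ramekin, cover below 0.02 m/s and angular speed of each of ramekin, cover below 0.2 rad/s and angle between each of ramekin, cover's own z axis and vertical below 0.12 rad and x of cover in the frame of wide_tray between -0.015 and 0.015 m and y of cover in the frame of wide_tray between 0.02 and 0.05 m and z of cover in the frame of wide_tray between 0.009 and 0.019 m and contact force between the fingers and cover below 0.3 N), for 0.2 s.
At the end, for the whole second after the job is handed in: Ramekin (13 mm) and cover over it (15 mm) centred on the trivet, rim on it; beaker centred on the cork disc (13 mm); spoon and fork on their strips, centred within 14 mm and aligned within 0.2 rad; all within 0.12 rad of upright or flat, within 5 mm of the right height, released, at rest (all of step 2 and x of spoon in the frame of wide_tray between -0.014 and 0.014 m and y of spoon in the frame of wide_tray between -0.084 and -0.056 m and z of spoon in the frame of wide_tray between 0.003 and 0.013 m and contact force between the fingers and spoon below 0.3 N and linear speed of each of spoon, beaker, fork below 0.02 m/s and angular speed of each of spoon, beaker, fork below 0.2 rad/s and angle between each of spoon, beaker, fork's own z axis and vertical below 0.12 rad and angle between the x axis of spoon and the x axis of wide_tray, either way round below 0.2 rad and x of beaker in the frame of narrow_tray between -0.013 and 0.013 m and y of beaker in the frame of narrow_tray between 0.017 and 0.043 m and z of beaker in the frame of narrow_tray between 0.003 and 0.013 m and contact force between the fingers and beaker below 0.3 N and x of fork in the frame of narrow_tray between -0.014 and 0.014 m and y of fork in the frame of narrow_tray between -0.059 and -0.031 m and z of fork in the frame of narrow_tray between 0.003 and 0.013 m and contact force between the fingers and fork below 0.3 N and angle between the x axis of fork and the x axis of narrow_tray, either way round below 0.2 rad); the robot touches nothing.
It fails at once if the salt shaker is shifted by more than 20 mm (distance of salt from where it was at the start of the episode above 0.02 m).
It fails at once if the spice tin is shifted by more than 20 mm (distance of tin from where it was at the start of the episode above 0.02 m).
It also fails if it takes over 134 s, if anything falls off the work surface, if the arm or the gripper's body presses on something with over 40 N, if the wrist force passes 120 N, or if a joint passes its speed limit or range.

## Working session

There is one attempt and no reset: what is moved stays moved. The work goes in short steps, Python scripts to look and compute and a shell command to move; the robot and the scene stay as the last step left them, time stands still between calls to the robot, and variables do not carry over. Pictures are saved under pics/ and viewed, at most 14 in all, crops included, and the job is handed in when it is done.

```bash
mkdir -p pics; ls; python3 - <<'E'
from workcell import env
import cv2
for n in("top","side"):
    cv2.imwrite(f"pics/{n}0.png",env.grab_frame(n)[:,:,::-1]); print(n,env.camera_model(n))
print(env.state())
E
```

```text
pics
top {'fx': 427.43574477630375, 'fy': 427.43574477630375, 'cx': 320.0463951351426, 'cy': 201.2876599680927, 'camera_from_world': array([[ 2.28596247e-02, -9.99730874e-01, -3.95179110e-03,
        -1.37552986e+02],
       [ 9.86254054e-01,  2.19040771e-02,  1.63777752e-01,
        -4.07919415e+02],
       [-1.63647115e-01, -7.64136795e-03,  9.86489347e-01,
        -1.09638375e+03],
       [ 0.00000000e+00,  0.00000000e+00,  0.00000000e+00,
         1.00000000e+00]])}
side {'fx': 445.1445276120699, 'fy': 445.1445276120699, 'cx': 319.7252778830053, 'cy': 199.32340007431966, 'camera_from_world': array([[ 8.36185983e-01, -5.48414200e-01, -5.90488762e-03,
        -4.43495173e+02],
       [ 3.15058695e-01,  4.71512317e-01,  8.23659003e-01,
        -8.67956771e+01],
       [-4.48922066e-01, -6.90592499e-01,  5.67054652e-01,
        -1.20196588e+03],
       [ 0.00000000e+00,  0.00000000e+00,  0.00000000e+00,
         1.00000000e+00]])}
{'time_s': 0.1, 'qpos': array([ 6.23938793e+01,  1.83454842e+01,  8.96991859e+01, -8.61109987e-04,
        7.20451206e+01, -1.14705068e+00]), 'qvel': array([ 0.01604082, -0.19181288, -0.27168487,  0.05294156,  0.03605366,
        0.06048999]), 'effort': array([-9.70916881e-04, -4.13333595e+01, -2.32508665e+01,  7.27987709e-02,
        4.21586889e-02, -8.82965901e-05]), 'ee_pos': array([255.99657287, 514.35561268, 213.23092783]), 'ee_rot': array([-1.79910211e+02, -9.78880683e-04,  1.53541195e+02]), 'force': array([ 0.37353062, -0.67605561,  0.13611354]), 'torque': array([0.0134792 , 0.00917313, 0.04966664]), 'gripper_force': 0.0, 'gripper_width': 91.27193248539767}
```

View pics/top0.png

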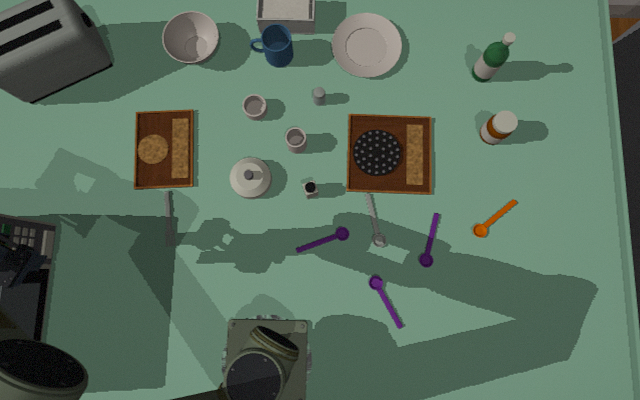

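View pics/side0.png

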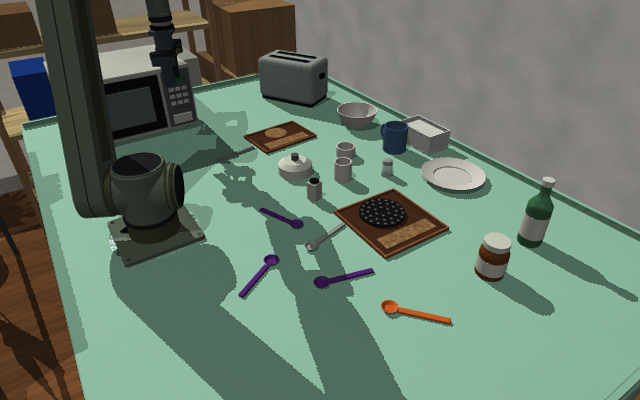

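The top view shows the narrow tray at (164,149), the wide tray at (390,153), the ramekin near (255,106), beaker (296,139), cover (250,178), salt (319,96), tin (311,189), fork (170,218) and the grey spoon (375,220). I'll enlarge both views next.

```bash
python3 - <<'E'
import cv2
t=cv2.imread("pics/top0.png")[80:260,120:450]; cv2.imwrite("pics/topc.png",cv2.resize(t,None,fx=2.4,fy=2.4,interpolation=cv2.INTER_CUBIC))
s=cv2.imread("pics/side0.png")[110:260,230:460]; cv2.imwrite("pics/sidec.png",cv2.resize(s,None,fx=3.4,fy=3.4,interpolation=cv2.INTER_CUBIC))
E
```

```text
(no output)
```

View pics/topc.png

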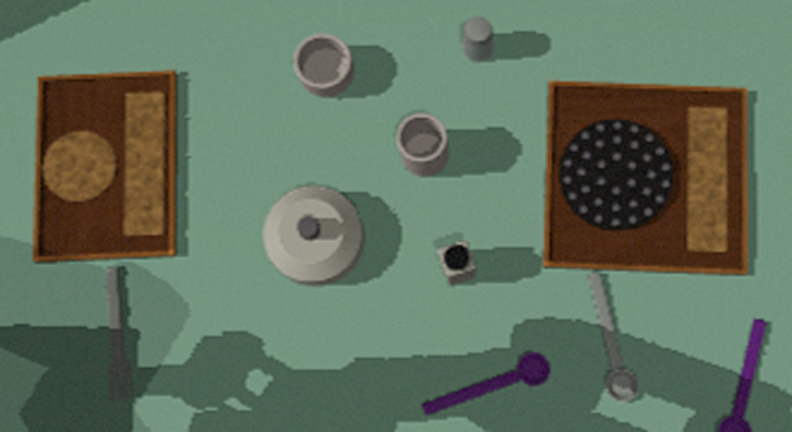

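View pics/sidec.png

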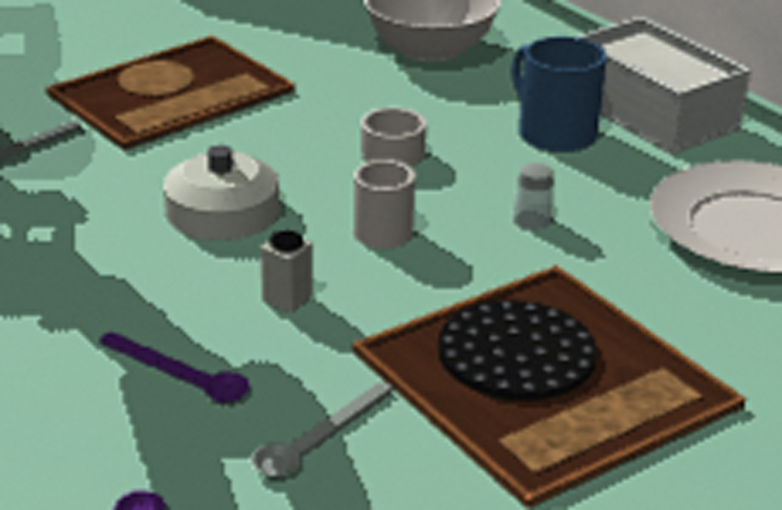

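Crops show (crop px): top: ramekin rim (324,62), beaker rim (421,138), knob (309,226), trivet (616,174), wide strip (707,180), disc (79,166), narrow strip (144,164), fork (113,267)–(120,399), spoon (596,273)–(624,400). In the side crop: ramekin (393,126), beaker (385,176), knob (220,151), trivet (518,348), wide strip (600,420), disc (156,78), narrow strip (193,103), spoon (390,388)–(258,470).

```bash
cat > h.py <<'E'
from workcell import env
import numpy as np, cv2
def cam(n):
    m=env.camera_model(n); T=np.diag([1,-1,-1,1.])@m["camera_from_world"]
    K=np.array([[m["fx"],0,m["cx"]],[0,m["fy"],m["cy"]],[0,0,1]]); return K@T[:3]
PT,PS=cam("top"),cam("side")
tc=lambda u,v:np.array([120+(u+.5)/2.4-.5,80+(v+.5)/2.4-.5])
sc=lambda u,v:np.array([230+(u+.5)/3.4-.5,110+(v+.5)/3.4-.5])
def tri(a,b):
    X=cv2.triangulatePoints(PT,PS,np.array(a,float).reshape(2,1),np.array(b,float).reshape(2,1))[:,0]; X=X[:3]/X[3]
    e=[np.round(proj(P,X)-p,1) for P,p in((PT,a),(PS,b))]; return X,e
def proj(P,X):
    q=P@np.r_[X,1]; return q[:2]/q[2]
def back(P,p,z):
    A=np.c_[P[:,:2],-np.r_[p,1]]; return np.linalg.solve(A,-(P[:,2]*z+P[:,3]))[:2]
E
python3 - <<'E'
from h import *
np.set_printoptions(precision=1,suppress=True)
for n,a,b,z in [("ram",(324,62),(393,126),38),("beak",(421,138),(385,176),64),("knob",(309,226),(220,151),66),("triv",(616,174),(518,348),14),("wstrip",(707,180),(600,420),8),("disc",(79,166),(156,78),8),("nstrip",(144,164),(193,103),8),("sptail",(596,273),(390,388),7),("sphead",(624,400),(258,470),5)]:
    X,e=tri(tc(*a),sc(*b)); print(n,X,*e,"top@z",back(PT,tc(*a),z),"side@z",back(PS,sc(*b),z))
for n,u,z in[("fk1",(113,267),7),("fk2",(120,399),7),("spneck",(618,370),7),("cover base",(313,234),25),("w1",(550,82),10),("w2",(748,89),10),("w3",(747,273),10),("w4",(545,267),10),("n1",(39,77),10),("n2",(176,71),10),("n3",(174,257),10),("n4",(36,262),10),("salt",(478,30),58),("tin",(456,257),63)]:
    print(n,back(PT,tc(*u),z))
s=cv2.imread("pics/side0.png")[130:190,190:280]; s=cv2.resize(s,None,fx=8,fy=8,interpolation=cv2.INTER_CUBIC); cv2.imwrite("pics/forks.png",cv2.convertScaleAbs(s,alpha=1.5))
E
```

```text
ram [672.9  57.2  34.1] [-0.1  0.1] [ 0.1 -0. ] top@z [671.6  56.4] side@z [668.1  51.2]
beak [577.2 -59.2  61.4] [ 0.2 -0.3] [-0.3  0.1] top@z [575.6 -59. ] side@z [575.5 -62.9]
knob [473.2  59.   65.7] [-0.1  0.1] [ 0.1 -0. ] top@z [473.5  58.8] side@z [472.7  58.6]
triv [ 555.6 -280.2    9.8] [ 0.1 -0.2] [-0.2  0.1] top@z [ 553.8 -279.3] side@z [ 552.2 -284.6]
wstrip [ 551.6 -385.     5.7] [ 0.1 -0.1] [-0.1  0. ] top@z [ 550.7 -384.3] side@z [ 549.7 -387.1]
disc [552.5 338.5   6. ] [ 0.1 -0.1] [-0.1  0. ] top@z [551.7 337.8] side@z [551.  334.8]
nstrip [556.9 263.8   5.4] [ 0.1 -0.2] [-0.1  0. ] top@z [555.7 263.1] side@z [554.9 259.2]
sptail [ 440.9 -258.5    3.2] [ 0.1 -0.2] [-0.2  0. ] top@z [ 439.7 -257.8] side@z [ 438.6 -262.5]
sphead [ 297.4 -289.4    7.4] [ 0. -0.] [-0.  0.] top@z [ 297.5 -289.7] side@z [ 298.9 -287. ]
fk1 [434.5 289.3]
fk2 [285.8 269.4]
spneck [ 330.5 -282.7]
cover base [473.8  61.3]
w1 [ 664. -203.]
w2 [ 660.3 -432.9]
w3 [ 442.9 -427.5]
w4 [ 444.8 -199.9]
n1 [657.4 393.1]
n2 [668.1 233.6]
n3 [447. 220.]
n4 [437.8 375.9]
salt [ 705.1 -118.5]
tin [ 443.4 -100.9]
```

View pics/forks.png

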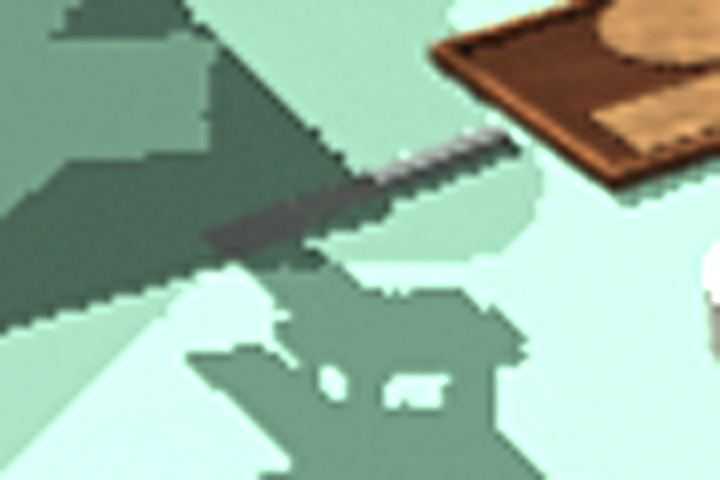

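Fork ends in that crop: (505,138) and (222,243). The geometry agrees with the text: fork 150 mm long, tray sides 220×230 and 220×160, heights within 4 mm. Next is a planner helper, then the fork first.

```bash
cat > plan.py <<'E'
import sys,numpy as np
from workcell import env
# usage: plan.py psi x y z [psi x y z ...]: spin first, then slide, units
s=env.state(); p=s["ee_pos"]; psi=s["ee_rot"][2]; print("at",np.round(p,1),round(psi,2),"rp",np.round(s["ee_rot"][:2],2),"q6",round(s["qpos"][5],1))
a=list(map(float,sys.argv[1:]))
for i in range(0,len(a),4):
    t=a[i]; d=np.array(a[i+1:i+4])-p; sp=-((t-psi+180)%360-180)/8; c,n=np.cos(np.radians(t)),np.sin(np.radians(t))
    print("spin",round(sp,2),"slide",np.round([(c*d[0]+n*d[1])/30,(n*d[0]-c*d[1])/30,-d[2]/30],2)); p=np.array(a[i+1:i+4]);psi=t
E
python3 - <<'E'
from h import *
print(back(PS,(190+(363.5)/8-.5,130+190.5/8-.5),5))
E
python3 plan.py 187.6 361 278.5 100  187.6 361 278.5 3
```

```text
[358.18386448 275.89142627]
at [256.  514.4 213.2] 153.54 rp [-179.91   -0.  ] q6 -1.1
spin -4.26 slide [-2.43 -8.26  3.77]
spin -0.0 slide [-0.    0.    3.23]
```

```bash
python3 -m jog '{"jaw":[60,60,60,60,60],"slide":[[0,0,0],[0,0,0],[0,0,0],[0,0,0],[0,0,0]],"spin":[-0.85,-0.85,-0.85,-0.85,-0.86]}' 15
python3 -m jog '{"jaw":[60,60,60,60,60,60,60,60,60,60],"slide":[[-0.24,-0.82,0.37],[-0.24,-0.82,0.37],[-0.24,-0.82,0.37],[-0.24,-0.82,0.37],[-0.24,-0.82,0.37],[-0.24,-0.82,0.37],[-0.24,-0.82,0.37],[-0.24,-0.82,0.37],[-0.24,-0.82,0.37],[-0.24,-0.82,0.37]],"spin":[0,0,0,0,0,0,0,0,0,0]}'
python3 -m jog '{"jaw":[40,40],"slide":[[0,0,0],[0,0,0]],"spin":[0,0]}'
python3 plan.py 187.6 360 278 4
```

```text
time_s: 0.6
ee_pos: [256.1, 514.5, 213.5]
ee_rot: [-180.0, -0.0, -172.1]
force: [-0.0, -0.6, -0.4]
gripper_width: 60.0
gripper_force: 0.0
time_s: 1.6
ee_pos: [360.3, 279.4, 102.3]
ee_rot: [-180.0, -0.0, -172.4]
force: [0.5, 1.0, -0.7]
gripper_width: 60.0
gripper_force: 0.0
time_s: 1.8
ee_pos: [360.2, 280.5, 102.9]
ee_rot: [180.0, -0.0, -172.5]
force: [0.3, 0.2, 0.1]
gripper_width: 46.7
gripper_force: 0.0
at [360.2 280.5 102.9] -172.47 rp [ 1.7998e+02 -3.0000e-02] q6 -61.1
spin -0.01 slide [ 0.02 -0.08  3.3 ]
```

```bash
python3 -m jog '{"jaw":[40,40,40,40,40,40,40,40,40],"slide":[[0,-0.08,0.5],[0,0,0.5],[0,0,0.5],[0,0,0.5],[0,0,0.5],[0,0,0.4],[0,0,0.2],[0,0,0.18],[0,0,0]],"spin":[0,0,0,0,0,0,0,0,0]}'
python3 -m jog '{"jaw":[2,2,2,2,2,2],"slide":[[0,0,0],[0,0,0],[0,0,0],[0,0,0],[0,0,0],[0,0,0]],"spin":[0,0,0,0,0,0]}' 15
python3 plan.py 187.6 360 278 80 184 555.6 261.8 80
```

```text
time_s: 2.7
ee_pos: [360.3, 278.6, 4.4]
ee_rot: [180.0, -0.0, -172.3]
force: [-0.3, 0.5, 0.4]
gripper_width: 40.3
gripper_force: 0.0
time_s: 3.3
ee_pos: [360.8, 278.4, 4.9]
ee_rot: [180.0, 0.0, -172.4]
force: [-1.0, -0.1, 4.1]
gripper_width: 13.3
gripper_force: 15.0
at [360.8 278.4   4.9] -172.39 rp [1.7997e+02 4.0000e-02] q6 -61.4
spin 0.0 slide [ 0.03 -0.01 -2.5 ]
spin 0.45 slide [-6.47 -0.99 -0.  ]
```

```bash
python3 -m jog '{"jaw":[2,2,2,2,2],"slide":[[0,0,-0.5],[0,0,-0.5],[0,0,-0.5],[0,0,-0.5],[0,0,-0.5]],"spin":[0,0,0,0,0.45]}'
python3 -m jog '{"jaw":[2,2,2,2,2,2,2,2,2,2],"slide":[[-0.4,-0.1,0],[-0.8,-0.12,0],[-0.8,-0.12,0],[-0.8,-0.12,0],[-0.8,-0.12,0],[-0.8,-0.12,0],[-0.8,-0.12,0],[-0.8,-0.12,0],[-0.47,-0.05,0],[0,0,0]],"spin":[0,0,0,0,0,0,0,0,0,0]}'
python3 - <<'E'
from workcell import env
import cv2
t=env.grab_frame("top")[90:240,120:270];s=env.grab_frame("side")[70:220,190:340]
cv2.imwrite("pics/fk.png",cv2.resize(cv2.hconcat([t,s])[:,:,::-1],None,fx=2.6,fy=2.6,interpolation=cv2.INTER_CUBIC))
E
python3 plan.py 184 555.6 261.8 13
```

```text
time_s: 3.8
ee_pos: [360.2, 277.8, 79.9]
ee_rot: [-180.0, -0.0, -176.1]
force: [0.4, 0.3, -1.0]
gripper_width: 13.5
gripper_force: 15.0
time_s: 4.8
ee_pos: [558.3, 261.3, 78.0]
ee_rot: [-180.0, 0.0, -176.0]
force: [-0.5, 0.2, -0.8]
gripper_width: 13.6
gripper_force: 15.0
at [555.7 261.5  78.2] -175.98 rp [-1.7996e+02 -1.4000e-01] q6 -69.9
spin 0.0 slide [0.   0.01 2.17]
```

View pics/fk.png

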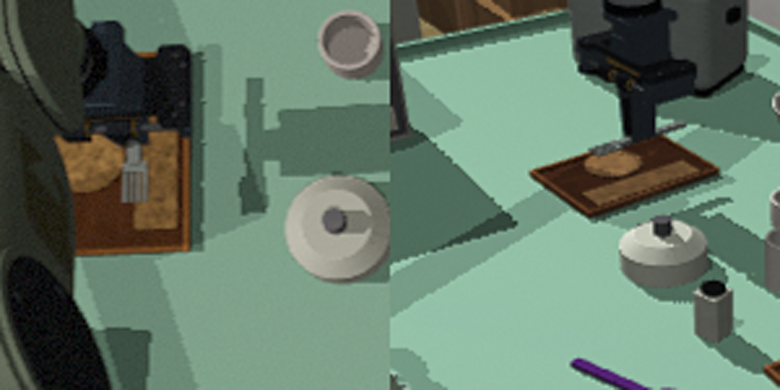

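Fork head is seen level at (132,170) in the left half, parallel to the strip. Lowering and releasing.

```bash
python3 -m jog '{"jaw":[2,2,2,2,2,2,2,2,2],"slide":[[0,0,0.4],[0,0,0.5],[0,0,0.5],[0,0,0.3],[0,0,0.2],[0,0,0.1],[0,0,0.1],[0,0,0.05],[0,0,0]],"spin":[0,0,0,0,0,0,0,0,0]}'
python3 -m jog '{"jaw":[30,30,30,30,30,30,30,60,85,85],"slide":[[0,0,0],[0,0,0],[0,0,0],[0,0,0],[0,0,-0.3],[0,0,-0.6],[0,0,-0.8],[0,0,-0.8],[0,0,-0.8],[0,0,-0.8]],"spin":[0,0,0,0,0,0,0,0,0,0]}'
python3 plan.py 184 575.5 -61 135 184 575.5 -61 25
```

```text
time_s: 5.8
ee_pos: [556.3, 262.2, 15.2]
ee_rot: [180.0, 0.0, -176.0]
force: [0.3, 0.1, -0.9]
gripper_width: 13.4
gripper_force: 15.0
time_s: 6.8
ee_pos: [556.2, 262.1, 139.9]
ee_rot: [180.0, 0.0, -176.0]
force: [0.2, 0.5, -0.2]
gripper_width: 50.7
gripper_force: 0.0
at [556.2 262.1 139.9] -175.98 rp [1.7998e+02 5.0000e-02] q6 -69.9
spin 0.0 slide [  0.11 -10.79   0.16]
spin -0.0 slide [-0.    0.    3.67]
```

```bash
python3 -m jog '{"jaw":[90,90,90,90,90,90,90,90,90,90],"slide":[[0.01,-0.9,0],[0.01,-1,0],[0.01,-1,0],[0.01,-1,0],[0.01,-1,0],[0.01,-1,0],[0.01,-1,0],[0.01,-1,0],[0.01,-1,0],[0.01,-1,0]],"spin":[0,0,0,0,0,0,0,0,0,0]}'
python3 -m jog '{"jaw":[90,90,90],"slide":[[0,-0.7,0],[0,-0.2,0],[0,0,0]],"spin":[0,0,0]}'
python3 - <<'E'
from workcell import env
import cv2
t=env.grab_frame("top")[90:240,120:420];s=env.grab_frame("side")[70:220,220:520]
cv2.imwrite("pics/bk.png",cv2.resize(cv2.vconcat([t,s])[:,:,::-1],None,fx=2,fy=2,interpolation=cv2.INTER_CUBIC))
E
python3 plan.py 184 575.5 -61 25
```

```text
time_s: 7.8
ee_pos: [574.1, -35.6, 138.9]
ee_rot: [-180.0, 0.1, -176.0]
force: [0.3, 0.8, -0.1]
gripper_width: 89.8
gripper_force: 0.0
time_s: 8.1
ee_pos: [576.0, -61.7, 138.5]
ee_rot: [180.0, 0.0, -176.1]
force: [-0.2, 0.2, 0.3]
gripper_width: 90.0
gripper_force: 0.0
at [575.9 -60.5 138.3] -175.96 rp [1.7996e+02 1.0000e-02] q6 -101.2
spin 0.0 slide [ 0.01 -0.02  3.78]
```

View pics/bk.png

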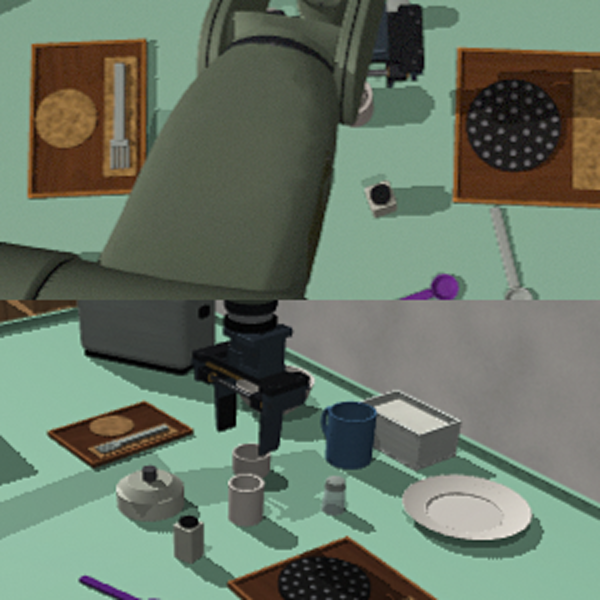

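The fork lies on its strip, with its centre at (120,116) against the strip's (122,117), and the open fingers straddle the beaker in the side view. Descending to grip it.

```bash
python3 -m jog '{"jaw":[90,90,90,90,90,90,90,90],"slide":[[0,0,0.5],[0,0,0.6],[0,0,0.6],[0,0,0.6],[0,0,0.6],[0,0,0.5],[0,0,0.38],[0,0,0]],"spin":[0,0,0,0,0,0,0,0]}'
python3 -m jog '{"jaw":[45,45,45,45,45,45],"slide":[[0,0,0],[0,0,0],[0,0,0],[0,0,0],[0,0,0],[0,0,0]],"spin":[0,0,0,0,0,0]}' 20
python3 plan.py 184 575.5 -61 110 184 551.3 336.5 110
```

```text
time_s: 9.0
ee_pos: [574.8, -60.2, 23.2]
ee_rot: [180.0, -0.2, -175.9]
force: [-1.2, -0.1, -0.1]
gripper_width: 89.9
gripper_force: 0.0
time_s: 9.6
ee_pos: [576.2, -61.1, 25.2]
ee_rot: [180.0, 0.0, -176.0]
force: [-0.2, 1.4, 3.5]
gripper_width: 56.2
gripper_force: 20.0
at [576.2 -61.1  25.2] -176.0 rp [1.7998e+02 5.0000e-02] q6 -101.2
spin 0.0 slide [ 0.02  0.01 -2.83]
spin -0.0 slide [-0.12 13.27 -0.  ]
```

```bash
python3 -m jog '{"jaw":[45,45,45,45,45],"slide":[[0,0,-0.4],[0,0,-0.6],[0,0,-0.8],[0,0,-0.8],[0,0,-0.23]],"spin":[0,0,0,0,0]}'
python3 -m jog '{"jaw":[45,45,45,45,45,45,45,45,45,45],"slide":[[0,0.5,0],[0,0.9,0],[0,1,0],[0,1,0],[0,1,0],[0,1,0],[0,1,0],[0,1,0],[0,1,0],[0,1,0]],"spin":[0,0,0,0,0,0,0,0,0,0]}'
python3 -m jog '{"jaw":[45,45,45,45,45,45,45],"slide":[[0,1,0],[0,1,0],[0,0.9,0],[0,0.6,0],[0,0.3,0],[0,0,0],[0,0,0]],"spin":[0,0,0,0,0,0,0]}'
python3 plan.py 184 551.3 336.5 33
```

```text
time_s: 10.1
ee_pos: [577.4, -61.7, 112.4]
ee_rot: [-179.9, 0.3, -176.0]
force: [-0.5, 0.7, -2.4]
gripper_width: 56.8
gripper_force: 20.0
time_s: 11.1
ee_pos: [554.2, 221.8, 107.7]
ee_rot: [-180.0, -0.2, -176.0]
force: [-0.4, -0.1, -1.1]
gripper_width: 56.5
gripper_force: 20.0
time_s: 11.8
ee_pos: [547.9, 332.8, 109.1]
ee_rot: [-179.9, -0.1, -176.0]
force: [0.5, 0.2, -2.3]
gripper_width: 56.7
gripper_force: 20.0
at [547.9 332.8 109.1] -175.99 rp [-1.7993e+02 -6.0000e-02] q6 -63.7
spin 0.0 slide [-0.12  0.11  2.54]
```

```bash
python3 -m jog '{"jaw":[45,45,45,45,45,45,45,45,45],"slide":[[-0.1,0.1,0.4],[0,0,0.6],[0,0,0.6],[0,0,0.4],[0,0,0.2],[0,0,0.15],[0,0,0.1],[0,0,0.05],[0,0,0]],"spin":[0,0,0,0,0,0,0,0,0]}'
python3 plan.py 184 551.3 336.5 33
```

```text
time_s: 12.7
ee_pos: [551.2, 337.1, 34.9]
ee_rot: [180.0, 0.0, -176.0]
force: [0.3, -0.8, -2.1]
gripper_width: 56.5
gripper_force: 20.0
at [551.2 337.1  34.9] -175.97 rp [1.7998e+02 4.0000e-02] q6 -63.6
spin 0.0 slide [-0.   -0.02  0.06]
```

```bash
python3 -m jog '{"jaw":[45,90,90,90,90,90,90,90,90,90],"slide":[[0,0,0.05],[0,0,0],[0,0,0],[0,0,0],[0,0,0],[0,0,-0.4],[0,0,-0.8],[0,0,-0.9],[0,0,-0.9],[0,0,0]],"spin":[0,0,0,0,0,0,0,0,0,0]}'
python3 plan.py 184 670 54 125 184 670 54 9
```

```text
time_s: 13.7
ee_pos: [553.5, 338.4, 128.5]
ee_rot: [179.7, 0.5, -176.0]
force: [0.6, 0.1, 1.1]
gripper_width: 90.0
gripper_force: 0.0
at [553.5 338.4 128.5] -175.98 rp [179.75   0.51] q6 -63.6
spin 0.0 slide [-3.21 -9.73  0.12]
spin -0.0 slide [-0.    0.    3.87]
```

```bash
python3 -m jog '{"jaw":[90,90,90,90,90,90,90,90,90,90],"slide":[[-0.15,-0.6,0],[-0.3,-1,0],[-0.35,-1,0],[-0.35,-1,0],[-0.35,-1,0],[-0.35,-1,0],[-0.35,-1,0],[-0.35,-1,0],[-0.35,-1,0],[-0.31,-0.9,0]],"spin":[0,0,0,0,0,0,0,0,0,0]}'
python3 -m jog '{"jaw":[90,90,90],"slide":[[0,-0.2,0],[0,0,0],[0,0,0]],"spin":[0,0,0]}'
python3 - <<'E'
from workcell import env
import cv2
t=env.grab_frame("top")[90:240,120:420];s=env.grab_frame("side")[70:220,220:520]
cv2.imwrite("pics/rk.png",cv2.resize(cv2.vconcat([t,s])[:,:,::-1],None,fx=2,fy=2,interpolation=cv2.INTER_CUBIC))
E
python3 plan.py 184 670 54 9
```

```text
time_s: 14.7
ee_pos: [666.4, 56.4, 121.5]
ee_rot: [-180.0, -0.2, -176.0]
force: [-0.4, 0.8, -0.0]
gripper_width: 90.3
gripper_force: 0.0
time_s: 15.0
ee_pos: [666.5, 53.7, 122.4]
ee_rot: [180.0, -0.1, -176.0]
force: [0.6, 0.0, 0.3]
gripper_width: 89.8
gripper_force: 0.0
at [666.8  54.4 122.8] -175.91 rp [ 1.7998e+02 -4.0000e-02] q6 -90.4
spin 0.01 slide [-0.11 -0.02  3.79]
```

View pics/rk.png

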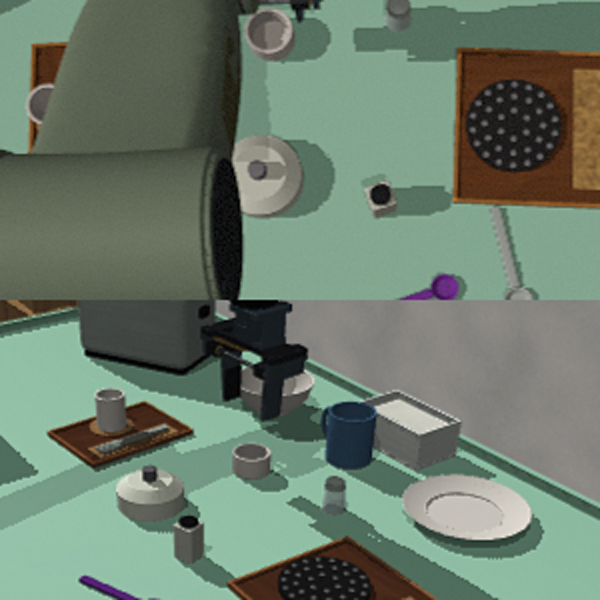

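The beaker stands on its disc at (110,428) in the side half, and the ramekin at (252,460) is clear below the fingers. Gripping it.

```bash
python3 -m jog '{"jaw":[90,90,90,90,90,90,90,90,90],"slide":[[-0.1,0,0.5],[0,0,0.6],[0,0,0.6],[0,0,0.6],[0,0,0.5],[0,0,0.4],[0,0,0.4],[0,0,0.15],[0,0,0]],"spin":[0,0,0,0,0,0,0,0,0]}'
python3 -m jog '{"jaw":[55,55,55,55,55,55],"slide":[[0,0,0],[0,0,0],[0,0,0],[0,0,0],[0,0,0],[0,0,0]],"spin":[0,0,0,0,0,0]}' 20
python3 plan.py 184 670 54 120 184 553.5 -281 120
```

```text
time_s: 16.0
ee_pos: [670.1, 53.6, 9.8]
ee_rot: [180.0, -0.1, -176.0]
force: [0.1, -1.1, 0.1]
gripper_width: 90.1
gripper_force: 0.0
time_s: 16.6
ee_pos: [670.8, 54.0, 11.4]
ee_rot: [180.0, 0.1, -176.0]
force: [-1.1, 2.1, 5.2]
gripper_width: 65.7
gripper_force: 20.0
at [670.8  54.   11.4] -175.99 rp [1.7996e+02 7.0000e-02] q6 -90.4
spin 0.0 slide [ 0.03  0.   -3.62]
spin -0.0 slide [  4.65 -10.87  -0.  ]
```

```bash
python3 -m jog '{"jaw":[55,55,55,55,55,55],"slide":[[0,0,-0.4],[0,0,-0.6],[0,0,-0.8],[0,0,-0.8],[0,0,-0.6],[0,0,-0.4]],"spin":[0,0,0,0,0,0]}'
python3 -m jog '{"jaw":[55,55,55,55,55,55,55,55,55,55],"slide":[[0.2,-0.5,0],[0.4,-0.9,0],[0.45,-1,0],[0.45,-1,0],[0.45,-1,0],[0.45,-1,0],[0.45,-1,0],[0.45,-1,0],[0.45,-1,0],[0.4,-1,0]],"spin":[0,0,0,0,0,0,0,0,0,0]}'
python3 -m jog '{"jaw":[55,55,55,55,55],"slide":[[0.3,-0.8,0],[0.2,-0.5,0],[0,-0.17,0],[0,0,0],[0,0,0]],"spin":[0,0,0,0,0]}'
python3 plan.py 184 553.5 -281 26
```

```text
time_s: 17.2
ee_pos: [670.7, 53.1, 120.2]
ee_rot: [-180.0, 0.1, -176.0]
force: [0.5, 0.7, -2.4]
gripper_width: 65.6
gripper_force: 20.0
time_s: 18.2
ee_pos: [563.4, -238.3, 117.1]
ee_rot: [180.0, -0.2, -176.0]
force: [0.1, -0.8, -2.2]
gripper_width: 65.2
gripper_force: 20.0
time_s: 18.7
ee_pos: [554.2, -280.5, 118.2]
ee_rot: [179.9, -0.0, -175.9]
force: [-0.3, -0.1, -0.7]
gripper_width: 65.2
gripper_force: 20.0
at [ 554.2 -280.5  118.2] -175.94 rp [ 1.7995e+02 -2.0000e-02] q6 -122.0
spin 0.01 slide [ 0.03 -0.01  3.07]
```

```bash
python3 -m jog '{"jaw":[55,55,55,55,55,55,55,55,55,55],"slide":[[0.02,0,0.4],[0,0,0.6],[0,0,0.6],[0,0,0.6],[0,0,0.4],[0,0,0.2],[0,0,0.15],[0,0,0.07],[0,0,0.05],[0,0,0]],"spin":[0,0,0,0,0,0,0,0,0,0]}'
python3 -m jog '{"jaw":[90,90,90,90,90,90,90,90,90,90],"slide":[[0,0,0],[0,0,0],[0,0,0],[0,0,0],[0,0,0],[0,0,-0.4],[0,0,-0.8],[0,0,-0.9],[0,0,-0.9],[0,0,-0.9]],"spin":[0,0,0,0,0,0,0,0,0,0]}'
python3 plan.py 120 473.1 58.7 155 120 473.1 58.7 48
```

```text
time_s: 19.7
ee_pos: [553.8, -281.7, 26.8]
ee_rot: [-180.0, 0.0, -176.0]
force: [0.6, 0.3, -2.1]
gripper_width: 65.1
gripper_force: 20.0
time_s: 20.7
ee_pos: [553.6, -281.5, 145.5]
ee_rot: [-180.0, 0.0, -176.0]
force: [-0.4, 0.8, -0.3]
gripper_width: 90.0
gripper_force: 0.0
at [ 553.6 -281.5  145.5] -175.98 rp [-1.7998e+02  5.0000e-02] q6 -122.0
spin 8.0 slide [11.16  3.35 -0.32]
spin -0.0 slide [0.   0.   3.57]
```

```bash
python3 -m jog '{"jaw":[60,60,60,60,60,60,60,60],"slide":[[0,0,-0.1],[0,0,-0.1],[0,0,-0.1],[0,0,0],[0,0,0],[0,0,0],[0,0,0],[0,0,0]],"spin":[1,1,1,1,1,1,1,1]}'
python3 -m jog '{"jaw":[60,60,60,60,60,60,60,60,60,60],"slide":[[0.5,0.15,0],[0.9,0.27,0],[1,0.3,0],[1,0.3,0],[1,0.3,0],[1,0.3,0],[1,0.3,0],[1,0.3,0],[1,0.3,0],[1,0.3,0]],"spin":[0,0,0,0,0,0,0,0,0,0]}'
python3 -m jog '{"jaw":[60,60,60,60,60],"slide":[[0.9,0.3,0],[0.6,0.2,0],[0.2,0.1,0],[0,0,0],[0,0,0]],"spin":[0,0,0,0,0]}'
python3 - <<'E'
from workcell import env
import cv2
t=env.grab_frame("top")[80:230,220:450];s=env.grab_frame("side")[130:280,260:490]
cv2.imwrite("pics/ck.png",cv2.resize(cv2.vconcat([t,s])[:,:,::-1],None,fx=2,fy=2,interpolation=cv2.INTER_CUBIC))
E
python3 plan.py 120 473.1 58.7 49
```

```text
time_s: 21.5
ee_pos: [553.6, -281.5, 153.5]
ee_rot: [180.0, 0.0, 119.7]
force: [1.3, -0.0, -0.2]
gripper_width: 59.8
gripper_force: 0.0
time_s: 22.5
ee_pos: [484.5, 6.9, 153.1]
ee_rot: [180.0, -0.0, 120.2]
force: [-0.2, 0.2, -0.3]
gripper_width: 59.8
gripper_force: 0.0
time_s: 23.0
ee_pos: [475.8, 57.8, 152.7]
ee_rot: [180.0, 0.0, 120.1]
force: [-0.7, -0.2, 0.3]
gripper_width: 59.9
gripper_force: 0.0
at [475.8  57.4 152.5] 120.0 rp [-1.8e+02  1.0e-02] q6 -24.5
spin -0.0 slide [ 0.08 -0.06  3.45]
```

View pics/ck.png

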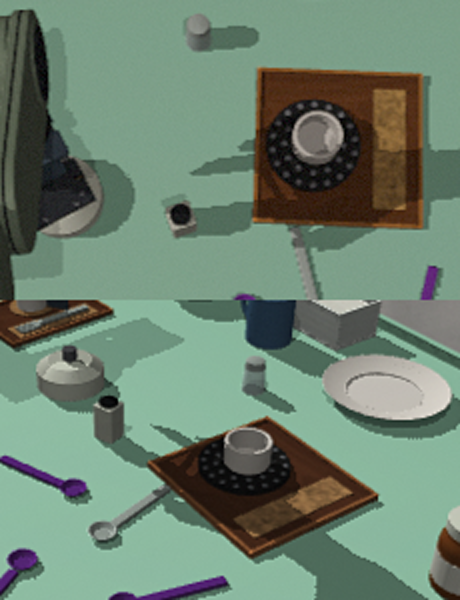

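The ramekin stands on the trivet: rim centre at (317,136) in the top half, trivet centre at (313,145), and rim centre at (248,437) in the side half. Checking this numerically.

```bash
python3 - <<'E'
from h import *
np.set_printoptions(precision=1,suppress=True)
f=lambda u,v,a,b:np.array([a+(u+.5)/2-.5,b+(v+.5)/2-.5])
r=f(317,136,220,80);rs=f(248,137,260,130);t=f(313,145,220,80);ts=f(246,166,260,130)
print("ram",back(PT,r,52),back(PS,rs,52),tri(r,rs)[0],"triv",back(PT,t,14),back(PS,ts,14))
E
```

```text
ram [ 555.2 -279.5] [ 562. -276.] [ 555.9 -280.1   56. ] triv [ 553.7 -279. ] [ 551.7 -288.5]
```

Ramekin within about 2 mm of the trivet centre. Now the cover.

```bash
python3 -m jog '{"jaw":[60,60,60,60,60,60,60,60,60],"slide":[[0.08,-0.06,0.5],[0,0,0.6],[0,0,0.6],[0,0,0.6],[0,0,0.5],[0,0,0.3],[0,0,0.2],[0,0,0.13],[0,0,0]],"spin":[0,0,0,0,0,0,0,0,0]}'
python3 -m jog '{"jaw":[15,15,15,15,15,15],"slide":[[0,0,0],[0,0,0],[0,0,0],[0,0,0],[0,0,0],[0,0,0]],"spin":[0,0,0,0,0,0]}' 25
python3 plan.py 120 473.1 58.7 160 120 553.7 -280.3 160
```

```text
time_s: 24.0
ee_pos: [473.1, 59.2, 49.5]
ee_rot: [-180.0, -0.0, 120.0]
force: [0.3, -0.1, 0.5]
gripper_width: 59.8
gripper_force: 0.0
time_s: 24.6
ee_pos: [473.2, 59.4, 49.7]
ee_rot: [180.0, 0.0, 120.0]
force: [0.5, 0.3, 1.9]
gripper_width: 23.0
gripper_force: 25.0
at [473.2  59.4  49.7] 120.02 rp [1.7996e+02 1.0000e-02] q6 -24.3
spin 0.0 slide [-0.02 -0.02 -3.68]
spin -0.0 slide [-11.13  -3.32  -0.  ]
```

```bash
python3 -m jog '{"jaw":[15,15,15,15,15,15,15],"slide":[[0,0,-0.2],[0,0,-0.4],[0,0,-0.6],[0,0,-0.8],[0,0,-0.8],[0,0,-0.6],[0,0,-0.28]],"spin":[0,0,0,0,0,0,0]}'
python3 -m jog '{"jaw":[15,15,15,15,15,15,15,15,15,15],"slide":[[-0.3,-0.1,0],[-0.6,-0.18,0],[-0.8,-0.24,0],[-0.8,-0.24,0],[-0.8,-0.24,0],[-0.8,-0.24,0],[-0.8,-0.24,0],[-0.8,-0.24,0],[-0.8,-0.24,0],[-0.8,-0.24,0]],"spin":[0,0,0,0,0,0,0,0,0,0]}'
python3 -m jog '{"jaw":[15,15,15,15,15,15,15,15],"slide":[[-0.8,-0.24,0],[-0.8,-0.24,0],[-0.8,-0.24,0],[-0.7,-0.2,0],[-0.5,-0.15,0],[-0.2,-0.05,0],[0,0,0],[0,0,0]],"spin":[0,0,0,0,0,0,0,0]}'
python3 - <<'E'
from workcell import env
import cv2
t=env.grab_frame("top")[80:230,220:450];s=env.grab_frame("side")[130:280,260:490]
cv2.imwrite("pics/cv.png",cv2.resize(cv2.vconcat([t,s])[:,:,::-1],None,fx=2,fy=2,interpolation=cv2.INTER_CUBIC))
E
python3 plan.py 120 553.7 -280.3 64.5
```

```text
time_s: 25.3
ee_pos: [473.7, 59.4, 161.8]
ee_rot: [179.8, 0.1, 120.0]
force: [-0.1, 0.6, -1.6]
gripper_width: 22.8
gripper_force: 25.0
time_s: 26.3
ee_pos: [524.5, -164.8, 158.3]
ee_rot: [-179.9, -0.1, 120.0]
force: [0.7, -0.0, -0.5]
gripper_width: 23.1
gripper_force: 25.0
time_s: 27.1
ee_pos: [552.9, -278.1, 159.5]
ee_rot: [-180.0, -0.1, 120.0]
force: [0.3, 0.4, -1.0]
gripper_width: 23.4
gripper_force: 25.0
at [ 553.2 -277.9  159.9] 120.07 rp [ 1.8e+02 -4.0e-02] q6 -57.8
spin 0.01 slide [-0.08 -0.03  3.18]
```

View pics/cv.png

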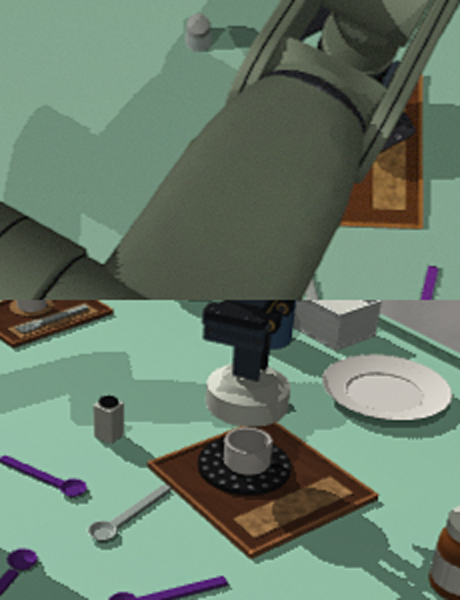

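The cover hangs level at (249,400) in the side half, straight above the ramekin at (248,450). Lowering; target TCP about 64.

```bash
python3 -m jog '{"jaw":[15,15,15,15,15,15,15,15,15,15],"slide":[[-0.07,-0.03,0.3],[0,0,0.5],[0,0,0.5],[0,0,0.5],[0,0,0.4],[0,0,0.3],[0,0,0.2],[0,0,0.15],[0,0,0.1],[0,0,0]],"spin":[0,0,0,0,0,0,0,0,0,0]}'
python3 -m jog '{"jaw":[15,15,15,15],"slide":[[0,0,0.1],[0,0,0.06],[0,0,0.03],[0,0,0]],"spin":[0,0,0,0]}'
python3 plan.py 120 553.7 -280.3 63.7
```

```text
time_s: 28.2
ee_pos: [553.6, -281.1, 71.3]
ee_rot: [180.0, -0.0, 120.0]
force: [-0.3, 0.8, -1.6]
gripper_width: 23.2
gripper_force: 25.0
time_s: 28.6
ee_pos: [553.6, -281.1, 65.6]
ee_rot: [180.0, -0.0, 120.0]
force: [-0.8, 0.4, -0.8]
gripper_width: 23.4
gripper_force: 25.0
at [ 553.6 -281.1   65.6] 120.02 rp [ 1.8e+02 -1.0e-02] q6 -58.0
spin 0.0 slide [0.02 0.02 0.06]
```

```bash
python3 -m jog '{"jaw":[15,15,50,50,50,50,50,50,50,50],"slide":[[0,0,0.05],[0,0,0],[0,0,0],[0,0,0],[0,0,0],[0,0,0],[0,0,-0.4],[0,0,-0.8],[0,0,-0.9],[0,0,-0.9]],"spin":[0,0,0,0,0,0,0,0,0,0]}'
python3 -m jog '{"jaw":[40,40,40,40,40,40,40,40,40,40],"slide":[[0,0,0],[0,0,0],[0,0,0],[0,0,0],[0,0,0],[0,0,0],[0,0,0],[0,0,0],[0,0,0],[0,0,0]],"spin":[1,1,1,1,1,1,1,1,1,1]}'
python3 -m jog '{"jaw":[40,40,40,40],"slide":[[0,0,0],[0,0,0],[0,0,0],[0,0,0]],"spin":[1,1,1,0.41]}'
python3 plan.py 12.7 366.5 -275.5 110 12.7 366.5 -275.5 5
```

```text
time_s: 29.6
ee_pos: [553.7, -281.1, 156.1]
ee_rot: [180.0, 0.0, 120.0]
force: [0.2, -0.6, 0.3]
gripper_width: 50.0
gripper_force: 0.0
time_s: 30.6
ee_pos: [553.8, -281.2, 155.3]
ee_rot: [179.9, -0.0, 39.7]
force: [0.2, -0.9, -0.1]
gripper_width: 40.0
gripper_force: 0.0
time_s: 31.0
ee_pos: [553.8, -281.2, 155.3]
ee_rot: [180.0, -0.1, 12.5]
force: [-0.2, -0.3, -0.1]
gripper_width: 40.1
gripper_force: 0.0
at [ 553.8 -281.2  155.3] 12.53 rp [ 1.7996e+02 -5.0000e-02] q6 49.5
spin -0.02 slide [-6.05 -1.56  1.51]
spin -0.0 slide [0.  0.  3.5]
```

```bash
python3 -m jog '{"jaw":[40,40,40,40,40,40,40,40,40,40],"slide":[[-0.4,-0.1,0],[-0.8,-0.2,0.1],[-0.9,-0.25,0.2],[-0.9,-0.25,0.2],[-0.9,-0.2,0.2],[-0.9,-0.2,0.2],[-0.8,-0.2,0.2],[-0.45,-0.16,0.2],[0,0,0.2],[0,0,0]],"spin":[0,0,0,0,0,0,0,0,0,0]}'
python3 - <<'E'
from workcell import env
import cv2
t=env.grab_frame("top")[100:300,300:460];s=env.grab_frame("side")[130:330,260:460]
cv2.imwrite("pics/sp.png",cv2.resize(cv2.hconcat([t,s])[:,:,::-1],None,fx=2.2,fy=2.2,interpolation=cv2.INTER_CUBIC))
E
python3 plan.py 12.7 366.5 -275.5 5
```

```text
time_s: 32.0
ee_pos: [366.0, -275.4, 109.2]
ee_rot: [-180.0, -0.0, 12.7]
force: [-0.4, -0.1, -0.1]
gripper_width: 40.0
gripper_force: 0.0
at [ 367.2 -275.9  109.6] 12.78 rp [ 1.7995e+02 -6.0000e-02] q6 38.8
spin 0.01 slide [-0.02 -0.02  3.49]
```

View pics/sp.png

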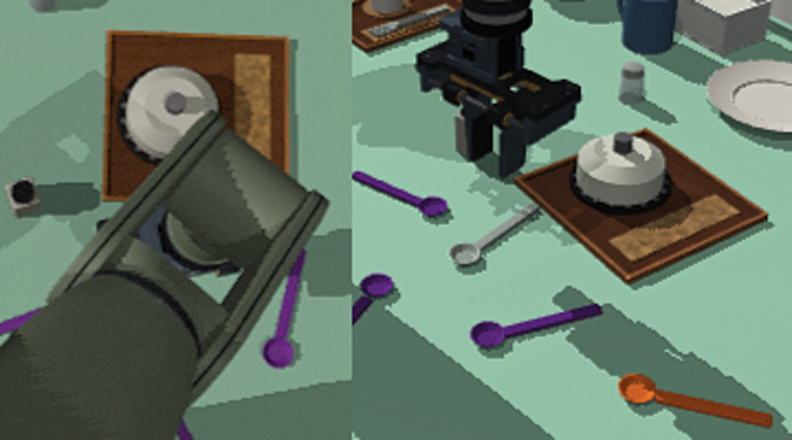

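The cover sits flat and centred on the trivet at (620,170), and the fingers hover over the grey spoon at (495,235). Gripping the spoon.

```bash
python3 -m jog '{"jaw":[40,40,40,40,40,40,40,40,40],"slide":[[-0.02,-0.02,0.5],[0,0,0.5],[0,0,0.6],[0,0,0.6],[0,0,0.5],[0,0,0.4],[0,0,0.2],[0,0,0.2],[0,0,0]],"spin":[0,0,0,0,0,0,0,0,0]}'
python3 -m jog '{"jaw":[2,2,2,2,2,2],"slide":[[0,0,0],[0,0,0],[0,0,0],[0,0,0],[0,0,0],[0,0,0]],"spin":[0,0,0,0,0,0]}' 15
python3 plan.py 12.7 366.5 -275.5 100 -1 366.5 -385.5 100 -1 551.3 -385.5 100
```

```text
time_s: 33.0
ee_pos: [365.8, -275.0, 3.9]
ee_rot: [-180.0, 0.0, 12.8]
force: [-0.1, -0.2, -0.1]
gripper_width: 39.8
gripper_force: 0.0
time_s: 33.6
ee_pos: [365.8, -275.2, 4.6]
ee_rot: [180.0, -0.0, 12.7]
force: [-0.3, 0.6, 3.5]
gripper_width: 13.9
gripper_force: 15.0
at [ 365.8 -275.2    4.6] 12.74 rp [ 1.7997e+02 -3.0000e-02] q6 38.9
spin 0.0 slide [ 0.02  0.02 -3.18]
spin 1.71 slide [ 0.06  3.67 -0.  ]
spin -0.0 slide [ 6.16 -0.11 -0.  ]
```

```bash
python3 -m jog '{"jaw":[2,2,2,2,2,2],"slide":[[0,0,-0.3],[0,0,-0.6],[0,0,-0.7],[0,0,-0.7],[0,0,-0.6],[0,0,-0.3]],"spin":[0,0,0,0,0.8,0.9]}'
python3 -m jog '{"jaw":[2,2,2,2,2,2,2,2,2,2],"slide":[[0.1,0.4,0],[0.4,0.5,0],[0.7,0.5,0],[0.8,0.5,0],[0.8,0.5,0],[0.8,0.4,0],[0.8,0.3,0],[0.8,0.3,0],[0.6,0.1,0],[0.4,0.06,0]],"spin":[0,0,0,0,0,0,0,0,0,0]}'
python3 -m jog '{"jaw":[2,2],"slide":[[0,0,0],[0,0,0]],"spin":[0,0]}'
python3 plan.py -1 551.3 -385.5 14
```

```text
time_s: 34.2
ee_pos: [366.2, -275.5, 102.2]
ee_rot: [179.9, -0.1, -1.1]
force: [0.0, -0.2, -0.3]
gripper_width: 13.6
gripper_force: 15.0
time_s: 35.2
ee_pos: [550.9, -385.5, 98.9]
ee_rot: [-180.0, 0.1, -0.7]
force: [1.0, 0.6, -0.2]
gripper_width: 13.4
gripper_force: 15.0
time_s: 35.4
ee_pos: [549.1, -384.4, 99.5]
ee_rot: [-179.9, 0.1, -0.8]
force: [-0.8, -0.4, -1.1]
gripper_width: 13.6
gripper_force: 15.0
at [ 549.1 -384.4   99.5] -0.8 rp [-1.7994e+02  1.0000e-01] q6 54.8
spin 0.02 slide [0.07 0.04 2.85]
```

```bash
python3 -m jog '{"jaw":[2,2,2,2,2,2,2,2,2,2],"slide":[[0.05,0.03,0.4],[0,0,0.6],[0,0,0.6],[0,0,0.5],[0,0,0.3],[0,0,0.2],[0,0,0.12],[0,0,0.08],[0,0,0.05],[0,0,0]],"spin":[0,0,0,0,0,0,0,0,0,0]}'
python3 -m jog '{"jaw":[26,26,26,26,26,26,26,26,26,26],"slide":[[0,0,0],[0,0,0],[0,0,0],[0,0,0],[0,0,-0.3],[0,0,-0.6],[0,0,-0.8],[0,0,-0.9],[0,0,-0.9],[0,0,-0.5]],"spin":[0,0,0,0,0,0,0,0,0,0]}'
python3 -m jog '{"jaw":[26,26,26,26,26,26,26,26,26,26],"slide":[[-0.5,0,-0.5],[-1,0,-0.5],[-1,0,-0.5],[-1,0,-0.5],[-1,0,0],[-1,0,0],[-1,0,0],[-0.5,0,0],[0,0,0],[0,0,0]],"spin":[0,0,0,0,0,0,0,0,0,0]}'
python3 - <<'E'
from workcell import env
import cv2
t=env.grab_frame("top")[80:280,120:450];s=env.grab_frame("side")[100:270,230:470]
cv2.imwrite("pics/end_t.png",cv2.resize(t[:,:,::-1],None,fx=2.4,fy=2.4,interpolation=cv2.INTER_CUBIC))
cv2.imwrite("pics/end_s.png",cv2.resize(s[:,:,::-1],None,fx=3.3,fy=3.3,interpolation=cv2.INTER_CUBIC))
E
```

```text
time_s: 36.4
ee_pos: [551.6, -385.6, 15.0]
ee_rot: [180.0, -0.0, -0.9]
force: [-0.2, 1.0, -1.4]
gripper_width: 13.6
gripper_force: 15.0
time_s: 37.4
ee_pos: [552.4, -386.2, 138.3]
ee_rot: [179.9, -0.2, -0.9]
force: [-0.9, 0.5, -0.4]
gripper_width: 26.2
gripper_force: 0.0
time_s: 38.4
ee_pos: [341.9, -382.6, 195.0]
ee_rot: [180.0, -0.1, -0.9]
force: [0.4, -0.8, 0.2]
gripper_width: 25.9
gripper_force: 0.0
```

View pics/end_t.png

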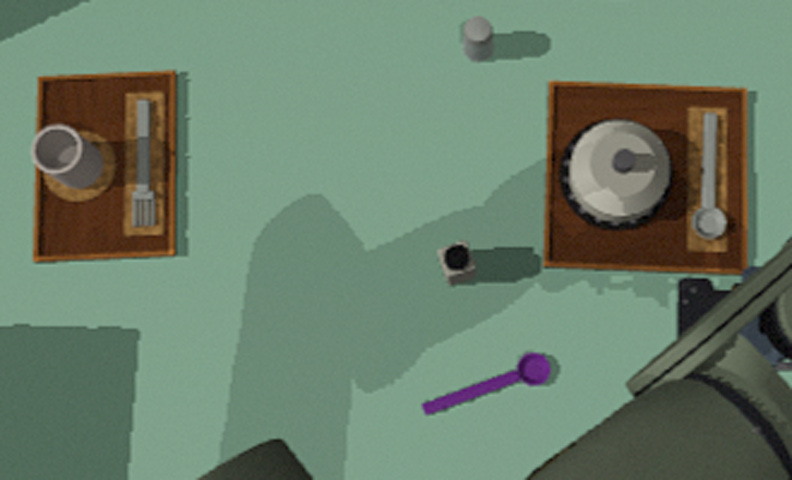

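View pics/end_s.png

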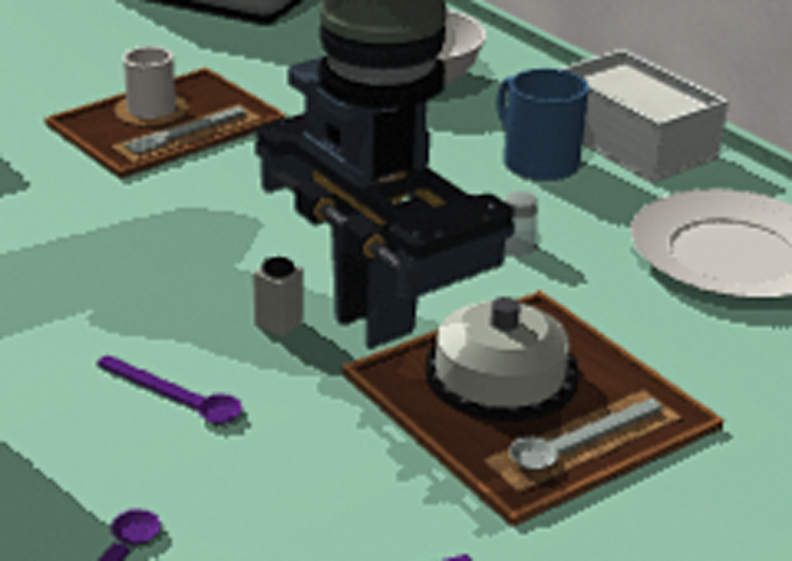

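Top view: beaker rim (58,149), fork (143,100)–(144,226), knob (624,160), spoon (710,113)–(711,240); salt (478,40) and tin (456,257) unmoved. In the side view the beaker rim is at (149,55). Numeric check before handing in.

```bash
python3 - <<'E'
from h import *
np.set_printoptions(precision=1,suppress=True)
for n,u,z,t in[("beaker",(58,149),72,(551.7,337.8)),("knob",(624,160),80,(553.8,-279.3)),("fk",(143.5,163),15,(555.7,263.1)),("sp",(710.5,176.5),15,(550.7,-384.3))]: print(n,back(PT,tc(*u),z),"top-view goal",t)
q=np.array([230+149.5/3.3-.5,100+55.5/3.3-.5]); print("beaker side",back(PS,q,72),"goal 551 334.8")
from workcell import env
print(env.job_done())
E
```

```text
beaker [552.  335.8] top-view goal (551.7, 337.8)
knob [ 550.5 -279.7] top-view goal (553.8, -279.3)
fk [554.8 261.3] top-view goal (555.7, 263.1)
sp [ 552.9 -386.8] top-view goal (550.7, -384.3)
beaker side [554.2 337.9] goal 551 334.8
the job is handed in; nothing more can be done
None
```

Both supper kits are made up and the job is handed in, with everything released and each item measuring within about 5 mm of its goal; the judge returned no verdict.

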